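# Check the polisher's latching stop

### The arm

A 6-joint arm with a two-finger parallel gripper is mounted at the origin on the work surface. World frame = base frame: x ahead of the robot, y to its left, z up, the work surface at z = 0. Lengths are in m, angles in rad, forces in N, time in s.
With the tool pointing down it reaches from about 0.3 to 0.875 m from the base axis. Payload 6.4 kg.
Tool frame: the origin (TCP) lies midway between the tips of the shut fingers; the grasp point (between the pads) lies 19 mm behind it; z points along the fingers, y is the line along which they close (so a half turn about z gives the same grasp; the last joint's range is limited). The gripper opens to 85 mm and grips with 20 to 120 N. Pads are 22 mm wide; open, the fingers measure 114 mm over their backs; the gripper's body (76 mm by 85 mm) begins 54 mm behind the grasp point. The pads swing forward as they close: fully open they stand 13 mm farther back than shut.
Start: joints at [1.016, 0.181, 1.607, -0, 1.354, -0.206], TCP at [0.197, 0.54, 0.231] pointing down, gripper open.
Joint ranges: [-2.99, 2.99], [-0.89, 2.07], [0.3, 2.58], [-1.14, 4.28], [0, 2.63], [-3.12, 3.12]. Speed limits (rad/s): [2.57, 2.57, 3.01, 3.14, 3.14, 3.14].

### API

Orientations are given as a unit quaternion [w, x, y, z].
In Python, from bench import ctrl gives the robot as it stands.
- The arm moves only by the tool drive_tool, never from a script. Its argument "plan" is a list that holds one entry, the list of rows, each a list of 4 numbers: the shift along the tool's x, y, z scaled (see below), then the turn about the tool's z scaled (see below). In form: [[[x, y, z, roll], ...]]. A call has 1 to 12 rows; each row is the pose to reach, as a shift and turn from the pose commanded when the call began, along the tool's axes at that moment, turning the shorter way round; what a row does not reach only later rows make up. The controller multiplies each number of a shift by 400 mm and each number of a turn by 180 degrees. A row lasts 1/12 s, in which the tool goes at most 41.7 mm and 7.16 degrees, less where a joint would pass 70% of its speed; a pose out of reach is approached as far as the arm can. A call with a number of a shift or a turn outside -1 to 1 is refused whole. A call with a gripper value outside its range is refused whole. "jaw" is the closure, from 0 (fully open) to 1 (shut), set as the call begins (left out, the last holds). The fingers move at their own pace and stop on an object; the grip force is fixed at half the most. Time passes only in rows, so rows that repeat a pose let the fingers close. It gives the time, the measured TCP pose, the force, the opening and the grip force at its end, in the units of the state.
- ctrl.get_obs(): the state, without advancing time (a new reading comes with each control period).
- ctrl.camera(name): name is "side" or "top" or "wrist"; returns (picture, depth): 480x640x3 uint8, red, green, blue; 480x640 float32, m along the optical axis (not along the pixel's ray), 0 where there is no reading.
- ctrl.camera_info(name): a dict with "camera_matrix" (3x3 intrinsics, pixels), "R" (3x3) and "t" (3): a world point X has camera coordinates R X + t; the wrist camera has in their place "T_tool_cam" (4x4, takes a point from camera to tool coordinates, whose origin is the TCP and whose axes are the flange's). Camera axes: x right, y down, z forward; pixel columns grow to the right and rows downward; lengths in m; the calibration is good to about 2 mm. A picture is of the moment at which its call begins: read the wrist's pose just before it. camera_info takes no time and is no camera call.
- ctrl.hand_in(): hands the job in; it is judged then, once.
The state is a dict: "time_s": time; "q": joint angles; "dq": joint speeds; "joint_efforts": joint torques, N m; "eef_pos": TCP position; "eef_rot": TCP orientation; "wrist_force": force on the tool from outside, world axes, zero at the start; "torque": the same for the moment, N m; "opening": opening from 0.0 (shut) to 1.0 (fully open); "grasp_force": force on a finger pad.
Only numpy, scipy, OpenCV 4.12 (cv2) and the standard library are available. Lean on these libraries where they do the work, as an engineer would, in place of code of your own. Each camera call takes 0.05 s, during which the arm holds its last target. There are 200 camera calls.

### The job

Test the stop of the bench polisher before work: press its wide black mushroom head straight down until it latches and stays down, then take the head by its rim and turn it clockwise (seen from above) until it is free, and let it spring fully back up. Do not press the small start button on the neighbouring box.

Things in the scene. Friction and masses are not known exactly. Their poses are not given: they have to be found in the camera images.
- stop_top (a point): Crown centre of the stop's black round mushroom head: 44 mm wide, 18 mm thick, upright knurled rim, white arrows on the flat crown, steel neck 24 mm thick, collar 36 mm wide. It stands on one of three aluminium boxes (80 x 80 x 60 mm, any yaw, left, middle or right). When up, the crown is 100 mm and the head's underside 82 mm above the bench. The point sinks with the head; z is the turning axis.
- stop_push (a joint): How far the head is pressed down, m: 0 fully up, hard stop at 0.010. The spring pushes back with 1.5 N at 0 and 3.5 N at the stop, with some 1 N more on the way past the latch; a quick touch reads a little higher. Pressed beyond 0.008 it latches, and then stays down at about 0.007 until it is turned.
- stop_twist (a joint): How far the head is turned clockwise seen from above, rad. It rests at 0, does not turn the other way and stops at 1.0; a light spring (under 0.04 N m) slowly turns it back. Turned beyond 0.6 a latched head is free: it springs up when the fingers let go (or slips up between them if held loosely). It latches only if it is near 0 when pressed.
- start (a joint): The start button, to be left alone: how far it is pressed, m, 0 up, 0.006 fully in. A round black button 28 mm wide in a low steel ring on another of the three boxes, top about 82 mm above the bench. (The third box has a speed dial with a narrow black grip bar.)

How it is judged:
On the way, in this order (a step that is already met when the one before it is completed fails the run):
1. the mushroom head is pressed down to where it latches (value of joint stop_push above 0.0065 m), for 0.2 s.
2. the head is turned clockwise to free the latch (value of joint stop_twist above 0.4 rad), for 0.05 s.
At the end, for the whole second after the job is handed in: The stop's mushroom head has been pressed until latched, then turned clockwise, and is fully up again (within 1.5 mm) and left alone; the start button is up (within 2 mm) (value of joint stop_push below 0.0015 m and value of joint start below 0.002 m); the robot touches nothing.
It fails at once if the start button is pressed by more than 3 mm (value of joint start above 0.003 m).
It also fails if it takes over 42 s, if anything falls off the work surface, if the arm or the gripper's body presses on something with over 40 N, if the wrist force passes 120 N, or if a joint passes its speed limit or range.

## Working session

There is one attempt and no reset: what is moved stays moved. The work goes in short steps, Python scripts to look and compute and a tool call to move; the robot and the scene stay as the last step left them, time stands still between calls to the robot, and variables do not carry over. Pictures are saved under pics/ and viewed, at most 10 in all, crops included, and the job is handed in when it is done.

Besides the shell and the picture viewer there is one more tool, called as name([rows], argument=value, ...), one row to a line, values as JSON. drive_tool: Moves the arm, as the interface text tells. Its arguments: {"type":"object","properties":{"plan":{"type":"array"},"jaw":{"type":"number"}},"required":["plan"]}

```bash
mkdir -p pics; python3 - <<'E'
from bench import ctrl
import cv2, numpy as np
o=ctrl.get_obs(); print(o['time_s'],o['eef_pos'],o['eef_rot'],o['opening'])
ims=[]
for n in("top","side"):
    p,d=ctrl.camera(n); np.savez(f'{n}.npz',p=p,d=d); i=ctrl.camera_info(n); print(n,i)
    cv2.imwrite(f'pics/{n}0.png',p[:,:,::-1])
E
```

```text
0.0 [0.19620992 0.5398953  0.23038706] [-3.34858921e-04  1.73530887e-01  9.84828026e-01 -8.23197694e-04] 1.000859158647714
top {'camera_matrix': array([[526.10572136,   0.        , 321.43706018],
       [  0.        , 526.10572136, 240.96058241],
       [  0.        ,   0.        ,   1.        ]]), 'R': array([[-0.01960798, -0.99969242, -0.01518513],
       [-0.99613696,  0.02083402, -0.08530597],
       [ 0.0855961 ,  0.01345379, -0.99623908]]), 't': array([0.03594505, 0.54750376, 1.05835864])}
side {'camera_matrix': array([[583.49627279,   0.        , 311.86174377],
       [  0.        , 583.49627279, 229.73572835],
       [  0.        ,   0.        ,   1.        ]]), 'R': array([[ 0.91965575, -0.39268917, -0.00533989],
       [-0.19580842, -0.44670102, -0.87299328],
       [ 0.34042967,  0.80389889, -0.48770301]]), 't': array([-0.49465303,  0.20853514,  0.92963473])}
```

View pics/top0.png

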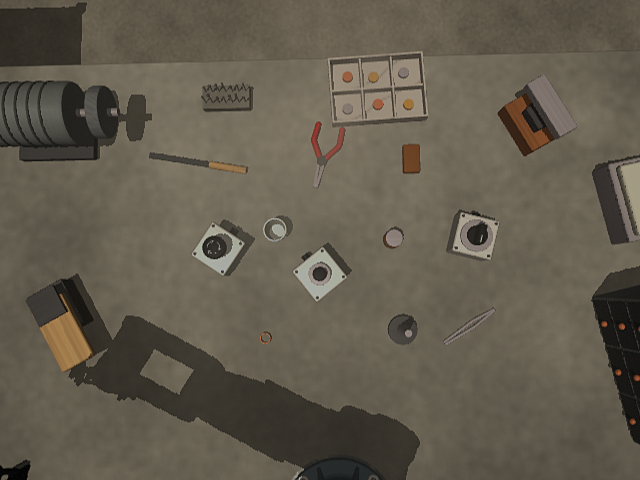

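View pics/side0.png

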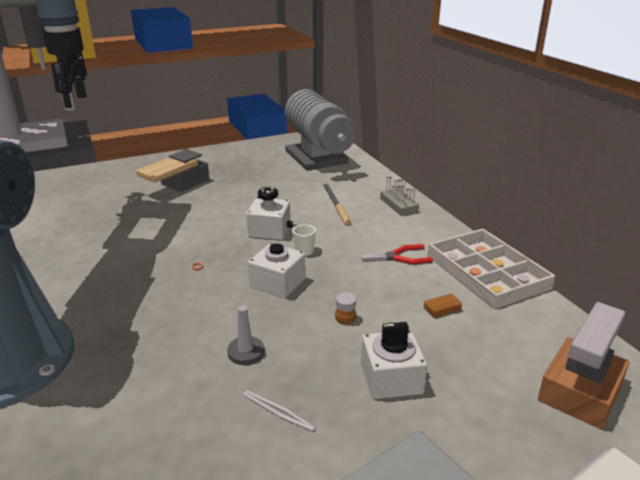

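```bash
python3 - <<'E'
from bench import ctrl
import cv2, numpy as np
z=np.load('top.npz');p,d=z['p'],z['d']
i=ctrl.camera_info('top');K,R,t=i['camera_matrix'],i['R'],i['t']
v,u=np.mgrid[215:290,180:300]
D=d[215:290,180:300]
X=np.stack([(u-K[0,2])*D/K[0,0],(v-K[1,2])*D/K[1,1],D],-1)
W=(X-t)@R
m=(W[...,2]>.09)&(W[...,2]<.115)&(D>0)
m[:, 65:]=False
pts=W[m]; print(m.sum(),pts.mean(0),pts.min(0),pts.max(0),np.median(pts[:,2]))
print('pix',u[m].mean(),v[m].mean())
c,r=cv2.minEnclosingCircle(pts[:,:2].astype(np.float32)); print(c,r)
# objects heights around
cup=W[0:30,82:110]; print('cup top',np.nanmax(cup[...,2]))
cv2.imwrite('pics/crop.png',cv2.resize(p[205:305,175:295,::-1],None,fx=6,fy=6,interpolation=cv2.INTER_CUBIC))
E
```

```text
437 [0.53519311 0.23044304 0.09913353] [0.51330522 0.20933675 0.09081119] [0.55793267 0.25366432 0.10567323] 0.09938817882890552
pix 213.75057208237988 246.55835240274598
(0.5355262160301208, 0.2314753383398056) 0.02312803454697132
cup top 1.1016294070605535
```

View pics/crop.png

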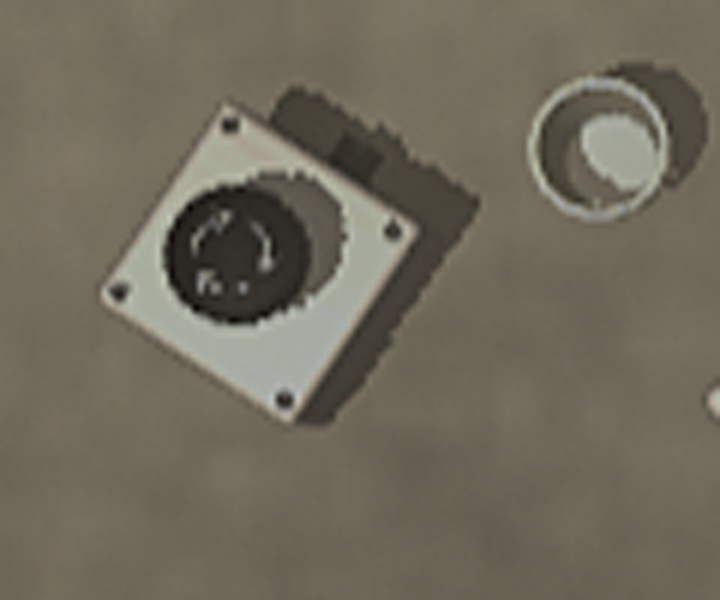

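drive_tool([
  [[-0.09,-0.037,0,0],[-0.18,-0.074,0,0],[-0.27,-0.111,0,0],[-0.36,-0.148,0,0],[-0.45,-0.185,0,0],[-0.54,-0.222,0,0],[-0.63,-0.26,0,0],[-0.72,-0.297,0,0],[-0.81,-0.334,0,0],[-0.9,-0.371,0,0],[-1,-0.412,0,0],[-1,-0.437,0,0]],
], jaw=1)

```text
time_s: 1.1
eef_pos: [0.5173, 0.2352, 0.2309]
eef_rot: [0.001, 0.176, 0.984, -0.001]
wrist_force: [-0.1, -0.6, 0.0]
opening: -0.0
grasp_force: 0.0
```

```bash
cat > h.py <<'E'
from bench import ctrl
import cv2, numpy as np
from scipy.spatial.transform import Rotation as Ro
def tool():
    o=ctrl.get_obs(); T=np.eye(4); T[:3,:3]=Ro.from_quat(np.roll(o['eef_rot'],-1)).as_matrix(); T[:3,3]=o['eef_pos']; return o,T
def delta(P):
    o,T=tool(); return (T[:3,:3].T@(np.array(P)-T[:3,3]))/.4
E
python3 - <<'E'
from h import *
o,T=tool(); p,d=ctrl.camera('wrist'); i=ctrl.camera_info('wrist'); K=i['camera_matrix']; M=T@i['T_tool_cam']
print(o['time_s'],o['eef_pos'],o['q'],o['opening'],o['wrist_force'])
v,u=np.mgrid[:480,:640]
W=np.stack([(u-K[0,2])*d/K[0,0],(v-K[1,2])*d/K[1,1],d],-1)@M[:3,:3].T+M[:3,3]
m=(W[...,2]>.09)&(W[...,2]<.11)&(d>0)&(np.hypot(W[...,0]-.535,W[...,1]-.2305)<.04)
pts=W[m]; print(m.sum(),pts.mean(0),pts.min(0),pts.max(0),u[m].mean(),v[m].mean())
print(cv2.minEnclosingCircle(pts[:,:2].astype(np.float32)))
cv2.imwrite('pics/w1.png',p[:,:,::-1])
E
```

```text
1.1 [0.51725567 0.23520074 0.23090807] [ 0.21905183  0.1651576   1.62587007 -0.00199781  1.3487887  -0.99799865] -0.00014824277208808675 [-0.13425453 -0.55282493  0.0447591 ]
2048 [0.53378119 0.23071576 0.09869377] [0.51263583 0.20755931 0.09003496] [0.55818942 0.25271821 0.102189  ] 323.2470703125 246.1904296875
((0.5353701710700989, 0.23001974821090698), 0.023030012845993042)
```

View pics/w1.png

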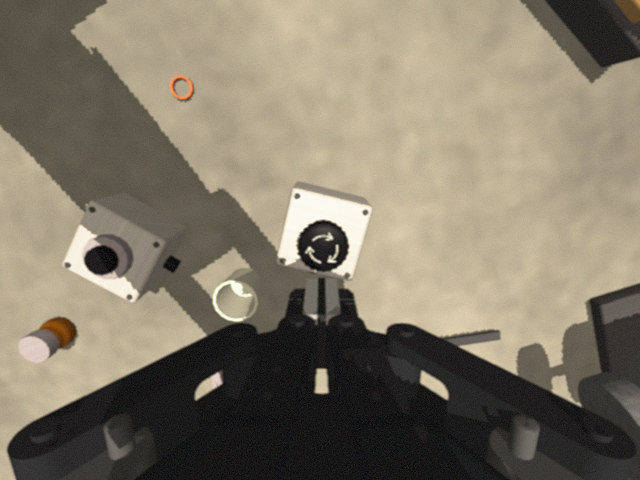

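drive_tool([
  [[-0.046,0.005,0.07,0],[-0.046,0.005,0.14,0],[-0.046,0.005,0.21,0],[-0.046,0.005,0.28,0],[-0.046,0.005,0.28,0],[-0.046,0.005,0.28,0],[-0.046,0.005,0.28,0]],
])

```text
time_s: 1.73
eef_pos: [0.5311, 0.2358, 0.1208]
eef_rot: [0.001, 0.173, 0.985, 0.0]
wrist_force: [-0.1, -0.1, 1.0]
opening: -0.0
grasp_force: 0.0
```

```bash
python3 - <<'E'
from h import *
o,T=tool(); print(o['time_s'],o['eef_pos'],o['eef_rot'],o['dq'],o['wrist_force'],delta([.535,.2305,.0905]))
E
```

```text
1.7333 [0.53107962 0.23578117 0.12079909] [6.90430174e-04 1.73156713e-01 9.84893977e-01 3.60561373e-04] [-0.00342644 -0.02192987 -0.0223213  -0.00083247 -0.00578265 -0.00349247] [-0.08029747 -0.08255381  0.97059356] [-0.01362294 -0.00914016  0.07575597]
```

drive_tool([
  [[-0.0135,-0.009,0.02,0],[-0.0135,-0.009,0.04,0],[-0.0135,-0.009,0.05,0],[-0.0135,-0.009,0.058,0],[-0.0135,-0.009,0.064,0],[-0.0135,-0.009,0.07,0],[-0.0135,-0.009,0.074,0],[-0.0135,-0.009,0.076,0],[-0.0135,-0.009,0.076,0],[-0.0135,-0.009,0.076,0]],
])

```text
time_s: 2.57
eef_pos: [0.5351, 0.2298, 0.0898]
eef_rot: [0.001, 0.174, 0.985, 0.0]
wrist_force: [-1.4, -0.8, 6.5]
opening: 0.003
grasp_force: 3.5
```

drive_tool([
  [[0,0,0.001,0],[0,0,0.002,0],[0,0,0.003,0],[0,0,0.003,0]],
])

```text
time_s: 2.9
eef_pos: [0.5353, 0.2298, 0.0896]
eef_rot: [0.001, 0.173, 0.985, 0.0]
wrist_force: [-4.4, -2.6, 13.9]
opening: -0.001
grasp_force: 6.9
```

drive_tool([
  [[0,0,-0.02,0],[0,0,-0.06,0],[0,0,-0.12,0],[0,0,-0.18,0],[0,0,-0.18,0],[0,0,-0.18,0],[0,0,-0.18,0],[0,0,-0.18,0],[0,0,-0.18,0],[0,0,-0.18,0]],
], jaw=1)

```text
time_s: 3.73
eef_pos: [0.5338, 0.2296, 0.1585]
eef_rot: [-0.001, 0.174, 0.985, -0.0]
wrist_force: [-0.2, -0.3, -0.8]
opening: 0.0
grasp_force: 0.0
```

```bash
cat > look.py <<'E'
from h import *
import sys
o,T=tool()
for n in ('side','top','wrist'):
    p,d=ctrl.camera(n); i=ctrl.camera_info(n); K=i['camera_matrix']
    M=T@i['T_tool_cam'] if n=='wrist' else np.linalg.inv(np.vstack([np.c_[i['R'],i['t']],[0,0,0,1]]))
    v,u=np.mgrid[:480,:640]
    W=np.stack([(u-K[0,2])*d/K[0,0],(v-K[1,2])*d/K[1,1],d],-1)@M[:3,:3].T+M[:3,3]
    m=(W[...,2]>.085)&(W[...,2]<.11)&(d>0)&(np.hypot(W[...,0]-.535,W[...,1]-.2305)<.019)
    b=(W[...,2]>.05)&(W[...,2]<.07)&(d>0)&(np.hypot(W[...,0]-.535,W[...,1]-.2305)<.045)
    print(n,m.sum(),np.median(W[m],0) if m.any() else '',np.median(W[b][:,2]))
    cv2.imwrite(f'pics/{n}_{sys.argv[1]}.png',p[:,:,::-1])
print(o['time_s'],o['eef_pos'],o['q'],delta([.535,.2305,.074]))
E
python3 look.py a
```

```text
side 113 [0.53429652 0.22788361 0.09337504] 0.06088045737245151
top 45 [0.54765549 0.22907401 0.09352666] 0.06066248836428356
wrist 2471 [0.5340391  0.23091198 0.09237363] 0.05963714302925299
3.7333 [0.53378191 0.22963745 0.15849022] [ 2.02107334e-01  2.69457732e-01  1.65500098e+00  5.02832675e-05
  1.21928386e+00 -1.01986196e+00] [-0.00122409  0.00256853  0.21286258]
```

View pics/wrist_a.png

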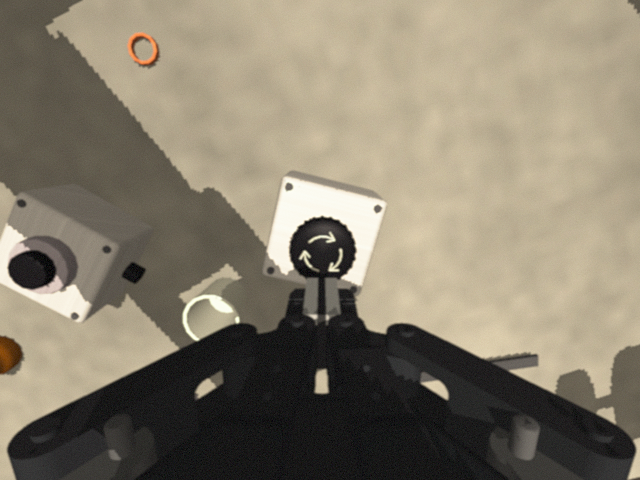

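drive_tool([
  [[0,0.002,0,0],[0,0.002,0,0],[0,0.002,0,0],[0,0.002,0.01,0],[0,0.002,0.02,0],[0,0.002,0.05,0],[0,0.002,0.1,0],[0,0.002,0.15,0],[0,0.002,0.19,0],[0,0.002,0.211,0],[0,0.002,0.211,0],[0,0.002,0.211,0]],
], jaw=0)

```text
time_s: 4.88
eef_pos: [0.5344, 0.2304, 0.0747]
eef_rot: [-0.001, 0.174, 0.985, -0.0]
wrist_force: [0.1, 0.7, -0.6]
opening: 1.004
grasp_force: 0.0
```

drive_tool([
  [[0,0,0,0],[0,0,0,0],[0,0,0,0],[0,0,0,0],[0,0,0,0],[0,0,0,0],[0,0,0,0],[0,0,0,0],[0,0,0,0],[0,0,0,0]],
], jaw=1)

```text
time_s: 5.72
eef_pos: [0.5352, 0.2304, 0.0755]
eef_rot: [0.0, 0.174, 0.985, 0.0]
wrist_force: [1.7, -2.8, 2.5]
opening: 0.483
grasp_force: 60.2
```

drive_tool([
  [[0,0,0,0.035],[0,0,0,0.07],[0,0,0,0.105],[0,0,0,0.14],[0,0,0,0.175],[0,0,0,0.21],[0,0,0,0.245],[0,0,0,0.28],[0,0,0,0.285],[0,0,0,0.285],[0,0,0,0.285]],
])

```text
time_s: 6.63
eef_pos: [0.5354, 0.2304, 0.0756]
eef_rot: [0.001, 0.582, 0.814, 0.0]
wrist_force: [3.3, -3.5, 2.9]
opening: 0.487
grasp_force: 60.2
```

```bash
python3 -c "
from h import *
o,T=tool();print(T[:2,0],o['torque'],o['wrist_force'],o['eef_pos'],o['opening'],o['grasp_force'])"
```

```text
[-0.32364375  0.94617887] [-0.56947698 -0.63114744  0.02799348] [ 3.31728929 -3.5099453   2.89410316] [0.53539119 0.23038385 0.07555285] 0.48695441178098886 60.21877848543227
```

drive_tool([
  [[0,0,0,0],[0,0,0,0],[0,0,0,0],[0,0,0,0],[0,0,0,0],[0,0,0,0],[0,0,-0.05,0],[0,0,-0.12,0],[0,0,-0.2,0],[0,0,-0.28,0],[0,0,-0.28,0],[0,0,-0.28,0]],
], jaw=0)

```text
time_s: 7.63
eef_pos: [0.5363, 0.231, 0.19]
eef_rot: [0.002, 0.583, 0.813, 0.002]
wrist_force: [0.8, 0.2, -0.7]
opening: 1.001
grasp_force: 0.0
```

```bash
python3 look.py b
```

```text
side 123 [0.53376352 0.224775   0.09997247] 0.0607970282440633
top 305 [0.53576193 0.22970812 0.10021912] 0.0605694639200437
wrist 2116 [0.53484882 0.23135144 0.10297205] 0.06356077742520866
7.6333 [0.53633795 0.23096767 0.18995781] [ 2.03452329e-01  2.35992079e-01  1.62811212e+00  1.17997223e-04
  1.27221575e+00 -1.23471213e-01] [-0.00077689  0.00382961  0.27946692]
```

View pics/wrist_b.png

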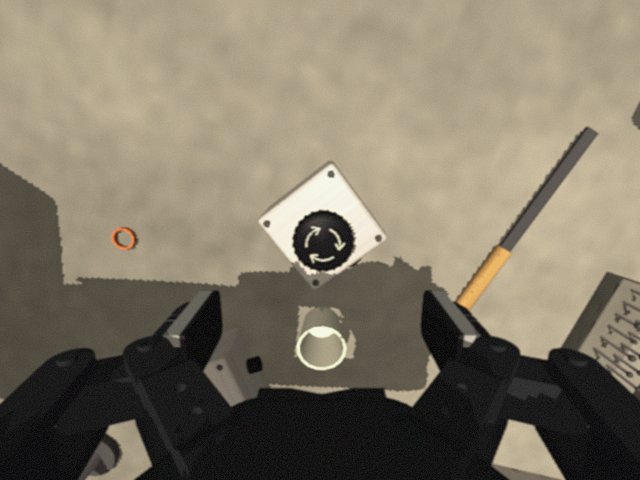

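The crown (head at pixel 324,240 in the wrist view) is back at 100 mm. The fingers are clear of it and nothing else has moved, so I'm handing in.

```bash
python3 -c "
from bench import ctrl
print(ctrl.hand_in())"
```

```text
the job is handed in; nothing more can be done
None
```

The job is handed in (no verdict came back): I pressed the stop until it latched (crown at about 93 mm), turned it about 51° clockwise and let go; it sprang back to about 100 mm, and I never went near the start button.

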